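# Put a die under load in a bench pellet press

### The arm

A 7-joint arm with a two-finger parallel gripper is mounted at the origin on a cart in front of the work surface, level with it; the furniture and walls round the work are solid. World frame = base frame: x ahead of the robot, y to its left, z up, the work surface at z = 0. Lengths are in m, angles in rad, forces in N, time in s.
With the tool pointing down it reaches from about 0.4 to 0.85 m from the base axis. Payload 6.9 kg.
Tool frame: the origin (TCP) lies between the finger pads; the fingertips stand 19 mm ahead of it and the grasp point (between the pads) is the TCP; z points along the fingers, y is the line along which they close (so a half turn about z gives the same grasp; the last joint's range is limited). The gripper opens to 85 mm and grips with 20 to 120 N. Pads are 22 mm wide; open, the fingers measure 114 mm over their backs; the gripper's body (76 mm by 85 mm) begins 54 mm behind the grasp point. The pads swing forward as they close: fully open they stand 13 mm farther back than shut.
Start: joints at [1.375, 0.507, -0.238, 1.5, 0.126, 1.149, -0.155], TCP at [0.185, -0.597, 0.25] pointing down, gripper open.
Joint ranges: [-3.08, 3.08], [-0.24, 2.05], [-1.43, 1.35], [0, 2.5], [-1.52, 4.66], [0.17, 1.96], [-2.89, 2.89]. Speed limits (rad/s): [2.39, 2.39, 3.14, 3.14, 3.14, 3.14, 3.14].

### API

Orientations are given as a unit quaternion [w, x, y, z].
In Python, from cell import env, imaging gives the robot as it stands.
- The arm moves only by the tool arm_command, never from a script. Its argument "deltas" is one flat list of numbers, 7 for each row, row after row: the shift along the tool's x, y, z scaled (see below), then the turn, a rotation vector about the tool's x, y, z scaled (see below), then the closure, from -1 (fully open) to 1 (shut). A call has 1 to 20 rows; each row is the pose to reach, as a shift and turn from the pose commanded when the call began, along the tool's axes at that moment; what a row does not reach only later rows make up. The controller multiplies each number of a shift by 0.25 m and each number of a turn by pi/2 rad. A row lasts 1/8 s, in which the tool goes at most 62.5 mm and 10.7 degrees, less where a joint would pass 70% of its speed; a pose out of reach is approached as far as the arm can. A call with a number of a shift or a turn outside -1 to 1 is refused whole. A call with a gripper value outside its range is refused whole. The fingers move at their own pace and stop on an object; "squeeze" is the grip in N (left out, the last holds). Time passes only in rows, so rows that repeat a pose let the fingers close. It gives the time, the measured TCP pose, the force, the opening and the grip force at its end, in the units of the state.
- env.state(): the state, without advancing time (a new reading comes with each control period).
- imaging.read_camera(name): name is "scene" or "top"; returns the picture (480x640x3 uint8, red, green, blue); there is no depth.
- imaging.camera_params(name): a dict with "vfov" (degrees; the focal length in pixels is half the picture's height over the tangent of half this angle, whatever the lens; pixels are square), "cx", "cy" (the principal point, pixels), "extrinsics" (4x4, takes a point from world to camera coordinates). Camera axes: x right, y up, looking along -z (the intrinsics and any distortion apply to the point x, -y, -z); pixel columns grow to the right and rows downward; lengths in m; the calibration is good to about 2 mm. A picture is of the moment at which its call begins. camera_params takes no time and is no camera call.
- env.hand_in(): hands the job in; it is judged then, once.
The state is a dict: "clock": time; "q": joint angles; "qd": joint speeds; "joint_efforts": joint torques, N m; "position": TCP position; "eef_rot": TCP orientation; "force": force on the tool from outside, world axes, zero at the start; "ft_torque": the same for the moment, N m; "gripper_width": finger opening in m; "grasp_force": force on a finger pad.
Only numpy, scipy, OpenCV 4.12 (cv2) and the standard library are available. Lean on these libraries where they do the work, as an engineer would, in place of code of your own. Each camera call takes 0.05 s, during which the arm holds its last target. There are 200 camera calls.

### The job

The loaded die is standing in the pulled-out tray of the small screw press. Push the tray fully home under the ram, fit the loose crank onto the square end of the press spindle and wind it clockwise (about two full turns) until the punch head is pressed right down onto the die body. Then lift the crank off again, so that nobody can knock the load loose, and stand it upright on the bench on its hub, leaving the die under load and the other things as they were.

Things in the scene. Friction and masses are not known exactly. Their poses are not given: they have to be found in the camera images.
- press: Pellet press fixed to the bench: grey base 120 x 112 mm, 18 mm high, two columns 15 mm thick at y = +-41 mm, grey crosshead 42 mm deep (x), 112 mm wide (y), 130 to 154 mm above the bench, nuts on it to 166 mm. Origin on the bench under the spindle axis; x points from its front (tray side, towards the robot) to its back, z up.
- tray_knob (a point): Middle of the black upright knob on a steel post at the front end of the die tray: knob 19 mm thick, 56 to 97 mm above the bench, this point 82 mm; the tray under it is 50 mm wide, its top 30 mm up. Axes as the press. It stands 140 mm in front of the spindle axis with the tray out, 80 mm with the tray home: push it along the press's +x.
- tray (a joint): How far the die tray is pushed in, m: 0 fully out (start), 0.060 fully home against its stop, with the die under the ram. Slides with 2.5 N of friction and stays where it is left.
- die: Loose steel die, round, 38 mm across its foot and 34 mm above, 40 mm high, standing 6 mm deep in the round pocket (39.5 mm wide) of the tray, 80 mm behind the tray knob. Origin at the centre of its underside, z up. It rides in with the tray and need not be handled.
- punch (a joint): How far the sprung punch is pressed into the die, m: 0 its 25 mm wide, 6 mm thick head stands 8 mm above the die body (start), 0.008 head down on the die body. Spring 2.5 N per mm; the screw holds it by its own friction.
- square_seat (a point): On the spindle axis at the foot of the square: centre of the 26 mm round collar on which the crank's hub comes to rest, 162 mm above the bench. The square end is 14 x 14 mm and rises 20 mm from here, the last 5 mm tapering to 9 mm. This point's axes turn with the spindle, x and y square to the flats; all four quarter turns fit. Its height never changes.
- spindle (a joint): Spindle angle, rad, growing clockwise seen from above. The ram sinks 10 mm per turn; it meets the punch head at about 7.5, has the head down on the die at about 12.6, and the spindle stops dead at 13.2. Starts between 0 and 1.5. Turning takes 0.10 to 0.15 N m (2 to 3 N at the crank's knob); it stays where it is left.
- crank: Loose steel crank, 0.38 kg, balanced upright on its hub. Origin: centre of the hub's underside; z up, x along the arm to the knob. Hub about 30 mm across, 22 mm high, with a square socket from below: 15.8 mm wide, sides along x and y, 22 mm deep. Arm 15 mm wide, 22 to 32 mm up, from a 28 mm counterweight ball at x = -38 mm to the knob at x = +60 mm.
- crank_block (a point): Centre of the grip block on top of the crank, over the hub's axis, 43 mm above the hub's underside: flat sides, 22 mm wide in the crank's y, 26 mm in x, reaching from 31 to 55 mm above the hub's underside. Axes as the crank.
- crank_grip (a point): Middle of the black knob of the crank, which stands up from the arm 60 mm from the hub's axis and turns freely on its pin: 20 mm thick, from 36 to 80 mm above the hub's underside, this point 57 mm above it.
- reader_top (a point): Middle of the closed lid of the black sample reader left of the tray: 130 mm (x) by 118 mm (y), 121 mm high, fixed. Further left a black tower, 430 mm high, fills x 0.35 to 0.66 m, y 0.33 to 0.67 m: keep the arm clear of it. Right of the press an open laptop: base 22 mm high, x 0.48 to 0.77, y -0.36 to 0.05 m, its screen behind x 0.73 m, 273 mm high. The bench in front of it (x 0.35 to 0.47 m) is free.
- vial: Bystander: capped sample vial, 29 mm wide, 68 mm high, upright; origin at the centre of its underside.
- foil_jar: Bystander: small jar under foil, 50 mm wide, 48 mm high; origin at the centre of its underside.
- petri: Bystander: flat culture dish, 91 mm wide, 16 mm high; origin at the centre of its underside.
- dropper: Bystander: small reagent bottle with dropper tip, 34 mm wide, 86 mm high, upright; origin at the centre of its underside.
There are look-alikes about, which are no part of the job. Leave any blue look-alike of the die alone.

How it is judged:
On the way, in this order (a step that is already met when the one before it is completed fails the run):
1. the die tray is pushed fully home under the ram (within 3 mm of its stop) (value of joint tray above 0.057 m), for 0.2 s.
2. the crank is fitted on the square, its hub down on the collar (within 5 mm) (distance between crank and square_seat below 0.005 m and value of joint tray above 0.057 m), for 0.2 s.
3. the crank, on the square, has wound the ram down until the punch head is pressed down (6.8 of 8 mm or more) (all of step 2 and value of joint punch above 0.0068 m and value of joint spindle above 11 rad), for 0.2 s.
At the end, for the whole second after the job is handed in: The tray is home (within 3 mm), the punch is still pressed into the die (at least 6.8 of 8 mm), the die upright in the tray, and the crank is off the press, standing upright and still on its hub on the bench (value of joint tray above 0.057 m and value of joint punch above 0.0068 m and height (world z) of crank below 0.005 m and angle between crank's own z axis and vertical below 0.1 rad and linear speed of crank below 0.02 m/s and angle between die's own z axis and vertical below 0.06 rad); the robot touches nothing.
It fails at once if the vial is pushed away (over 40 mm) or tipped (distance of vial from where it was at the start of the episode above 0.04 m or angle between vial's own z axis and vertical above 0.5 rad).
It fails at once if the foil jar is pushed away (over 40 mm) or tipped (distance of foil_jar from where it was at the start of the episode above 0.04 m or angle between foil_jar's own z axis and vertical above 0.5 rad).
It fails at once if the petri is pushed away (over 40 mm) or tipped (distance of petri from where it was at the start of the episode above 0.04 m or angle between petri's own z axis and vertical above 0.5 rad).
It fails at once if the dropper is pushed away (over 40 mm) or tipped (distance of dropper from where it was at the start of the episode above 0.04 m or angle between dropper's own z axis and vertical above 0.5 rad).
It fails at once if the die is tipped in its tray (angle between die's own z axis and vertical above 0.3 rad).
It also fails if it takes over 72 s, if anything falls off the work surface, if the arm or the gripper's body presses on something with over 40 N, if the wrist force passes 120 N, or if a joint passes its speed limit or range.

## Working session

There is one attempt and no reset: what is moved stays moved. The work goes in short steps, Python scripts to look and compute and a tool call to move; the robot and the scene stay as the last step left them, time stands still between calls to the robot, and variables do not carry over. Pictures are saved under pics/ and viewed, at most 10 in all, crops included, and the job is handed in when it is done.

Besides the shell and the picture viewer there is one more tool, called after "Request:" as name(argument=value, ...) on one line, values as JSON. arm_command: Moves the arm, as the interface text tells. Shifts and turns lie within -1 to 1; 1 stands for 0.25 m of shift or pi/2 rad of turn. Its arguments: {"type":"object","properties":{"deltas":{"type":"array"},"squeeze":{"type":"number"}},"required":["deltas"]}

```bash
mkdir -p pics; ls; cat > h.py <<'E'
import numpy as np,cv2
from cell import env,imaging
from scipy.spatial.transform import Rotation as R
def cam(n):
    p=imaging.camera_params(n);f=240/np.tan(np.radians(p['vfov'])/2);return p,f,np.array(p['extrinsics'])
def ray(n,u,v):
    p,f,E=cam(n);d=np.array([(u-p['cx'])/f,-(v-p['cy'])/f,-1.]);Rm=E[:3,:3]
    return -Rm.T@E[:3,3],Rm.T@d
def onz(n,u,v,z):
    c,d=ray(n,u,v);return c+d*(z-c[2])/d[2]
def proj(n,P):
    p,f,E=cam(n);q=E[:3,:3]@np.array(P)+E[:3,3];return p['cx']+f*q[0]/-q[2],p['cy']-f*q[1]/-q[2]
def shot(n,name,crop=None,s=1):
    im=imaging.read_camera(n)
    save(im,name,crop,s);return im
def save(im,name,crop=None,s=1):
    if crop: im=im[crop[1]:crop[3],crop[0]:crop[2]]
    cv2.imwrite('pics/'+name,cv2.resize(im[...,::-1],None,fx=s,fy=s,interpolation=cv2.INTER_CUBIC))
E
python3 - <<'E'
from h import *
for n in('scene','top'):
    im=shot(n,n+'0.png');np.save(n+'0.npy',im);p=imaging.camera_params(n);print(p)
print(env.state())
E
```

```text
pics
{'vfov': 56.83552232310577, 'cx': 320.17795348310295, 'cy': 240.60769051195177, 'extrinsics': array([[-0.76338237, -0.64592601, -0.00519055,  0.40708006],
       [ 0.44463312, -0.53128097,  0.72113932, -0.36155619],
       [-0.46856028,  0.54819716,  0.69277062, -0.71135972],
       [ 0.        ,  0.        ,  0.        ,  1.        ]])}
{'vfov': 56.0850493626864, 'cx': 311.1864490072971, 'cy': 237.4952944345138, 'extrinsics': array([[-0.02740454, -0.99953766,  0.01317016, -0.02473089],
       [ 0.99612517, -0.0262048 ,  0.08395214, -0.58613461],
       [-0.0835682 ,  0.0154198 ,  0.99638275, -1.04356205],
       [ 0.        ,  0.        ,  0.        ,  1.        ]])}
{'clock': 0.1, 'q': array([ 1.37550704,  0.5082746 , -0.2375402 ,  1.50106284,  0.12567844,
        1.148922  , -0.15479475]), 'qd': array([ 3.21629065e-04, -1.13896157e-03, -4.83225252e-05, -9.02938051e-04,
        1.15910099e-03, -2.13875165e-04,  1.27751466e-03]), 'joint_efforts': array([-4.85768047e-03, -6.21843767e+01, -2.19447210e+00, -2.50208026e+01,
        1.25588631e-02,  7.78932706e-03, -5.27993939e-05]), 'position': array([ 0.18497996, -0.59653457,  0.24949361]), 'eef_rot': array([-8.29855551e-04,  9.88710242e-01,  1.49837750e-01, -1.30684704e-04]), 'force': array([-0.69036842,  0.27824352,  0.30402354]), 'ft_torque': array([0.01113006, 0.00468593, 0.03273189]), 'grasp_force': 0.0, 'gripper_width': 0.08525687772364522}
```

View pics/scene0.png

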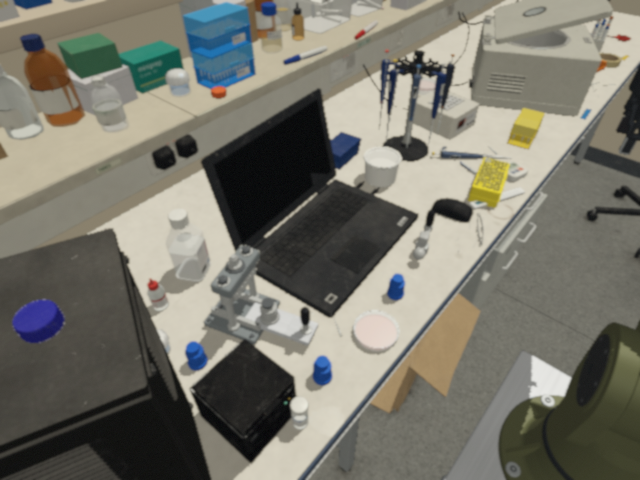

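View pics/top0.png

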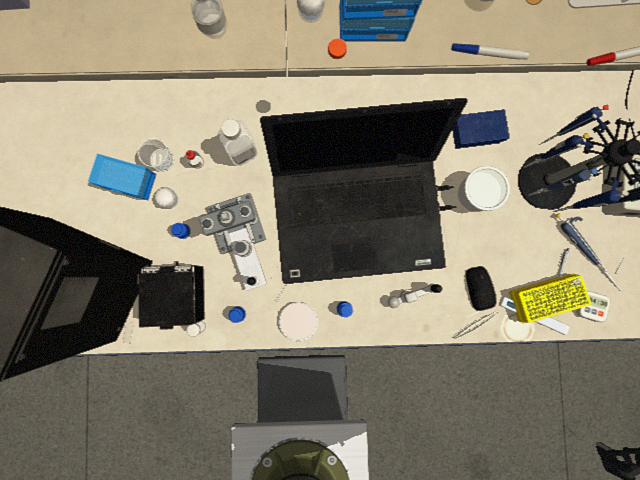

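Scene picture: press at about (240,290), tray knob (306,316), crank (422,235) with black knob to its upper side. Top picture: press crosshead (228,217), die (241,249), tray knob (250,282), crank (395–437, 288–301). The foil jar is (165,198), the vial (196,328), the petri (298,321) and the dropper (193,158). Look-alikes: blue dies (180,230), (236,314), (344,309); the mouse (480,287) and pipettes are not cranks. One close crop to check.

```bash
python3 - <<'E'
from h import *
t=np.load('top0.npy')
a=cv2.resize(t[185:300,180:280],(500,575),interpolation=cv2.INTER_CUBIC)
b=cv2.resize(t[270:320,385:445],(300,250),interpolation=cv2.INTER_CUBIC)
s=np.load('scene0.npy');c=cv2.resize(s[190:270,410:480],(300,325)[:2],interpolation=cv2.INTER_CUBIC)
cv2.imwrite('pics/c1.png',np.hstack([a,np.vstack([b,c])])[...,::-1])
E
```

```text
(no output)
```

View pics/c1.png

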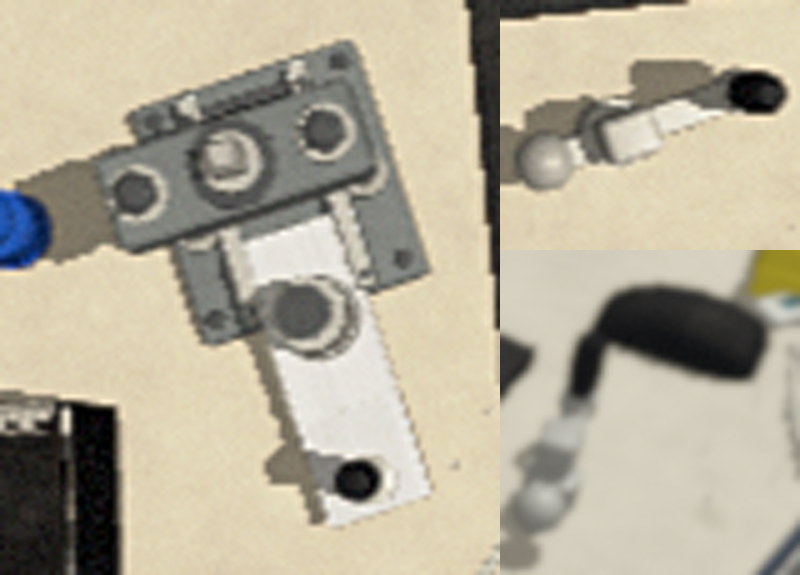

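The crop confirms it: the crank has a ball at (394,302), a block at (411,297) and a black knob at (436,288). The spindle's square is near (225,217), the press nuts are at (207,224) and (245,211), and the tray knob is at (251,281).

```bash
python3 - <<'E'
from h import *
T=lambda x,y,z:onz('top',180+x/5-.4,185+y/5-.4,z)   # resize centre offset
n1=T(134,192,.166);n2=T(324,130,.166);k=T(357,480,.097);sq=T(224,152,.182);co=T(232,167,.162);die=T(300,308,.070)
print('nuts',n1,n2,(n1+n2)/2,np.linalg.norm(n1-n2));print('knob',k,'sq',sq,'col',co,'die',die)
for P in(co,sq):print('dist',np.linalg.norm((k-P)[:2]),'yaw',np.arctan2(*(P-k)[1::-1]))
d=n1-n2;print('nutyaw',np.arctan2(d[1],d[0])-np.pi/2)
B=lambda x,y,z:onz('top',385+x/5-.4,270+y/5-.4,z)
b=B(132,135,.055);g=B(255,90,.080);ba=B(45,160,.027)
print('block',b,'grip',g,'ball',ba,np.linalg.norm((g-b)[:2]),np.linalg.norm((ba-b)[:2]))
print('crank yaw',np.arctan2(*(g-ba)[1::-1]),np.arctan2(*(g-b)[1::-1]))
# check in the scene view
for nme,P in(('col',co),('knob',k),('block',b),('grip',g),('ball',ba),('sq',sq)):print(nme,np.round(proj('scene',P)))
for nm,u,v,z in(('vial',196,328,.068),('petri',298,321,.016),('blue1',344,309,.04),('blue2',236,314,.04),('lapcorner',288,282,.022)):print(nm,onz('top',u,v,z))
E
```

```text
nuts [0.60897902 0.17628185 0.166     ] [0.63270208 0.09794302 0.166     ] [0.62084055 0.13711244 0.166     ] 0.08185203596223663
knob [0.48802013 0.09495666 0.097     ] sq [0.62237982 0.13636366 0.182     ] col [0.61882911 0.13666929 0.162     ] die [0.56597484 0.12267204 0.07      ]
dist 0.13729870013785436 yaw 0.3086885199303946
dist 0.1405954047077464 yaw 0.29894462724724113
nutyaw 0.2940478285105008
block [ 0.44122456 -0.26433037  0.055     ] grip [ 0.46095431 -0.31457594  0.08      ] ball [ 0.42926659 -0.22941169  0.027     ] 0.053980377576966436 0.03690944122669776
crank yaw -1.2145901123061285 -1.1966279258527361
col [236. 264.]
knob [305. 308.]
block [424. 234.]
grip [430. 212.]
ball [419. 253.]
sq [233. 255.]
vial [0.3859541  0.22252199 0.068     ]
petri [ 0.38969336 -0.00417183  0.016     ]
blue1 [ 0.41638772 -0.11142293  0.04      ]
blue2 [0.41206211 0.13744884 0.04      ]
lapcorner [0.48173668 0.01699741 0.022     ]
```

```bash
cat >> h.py <<'E'
def to(*pts,yaw=None):
    s=env.state();r=R.from_quat(np.roll(s['eef_rot'],-1));m=r.as_matrix()
    print('t',round(s['clock'],2),'pos',s['position'].round(4),'yaw',round(np.arctan2(m[1,0],m[0,0]),4),'q7',s['q'][6].round(2),'F',s['force'].round(1),'w',s['gripper_width'].round(4))
    for P in pts: print(P,'->',(m.T@(np.array(P)-s['position'])/.25).round(3))
    if yaw is not None:
        D=R.from_euler('z',yaw)*R.from_quat([1,0,0,0]); print('turn',((r.inv()*D).as_rotvec()/(np.pi/2)).round(3))
E
python3 -c "
from h import *
to((.36,-.42,.25),(.4875,.0955,.2),yaw=.297)"
```

```text
Traceback (most recent call last):
  File "h.py", line 21, in to
    print('t',round(s['clock'],2),'pos',s['position'].round(4),'yaw',round(np.arctan2(m[1,0],m[0,0]),4),'q7',s['q'][6].round(2),'F',s['force'].round(1),'w',s['gripper_width'].round(4))
                                                                                                                                                            ^^^^^^^^^^^^^^^^^^^^^^^^
AttributeError: 'float' object has no attribute 'round'
```

```bash
sed -i "s/s\['gripper_width'\].round(4)/round(s['gripper_width'],4)/" h.py
python3 -c "
from h import *
to((.36,-.42,.25),(.4875,.0955,.2),yaw=.297)"
```

```text
t 0.1 pos [ 0.185  -0.5965  0.2495] yaw 0.3008 q7 -0.15 F [-0.7  0.3  0.3] w 0.0853
(0.36, -0.42, 0.25) -> [ 0.878 -0.467 -0.001]
(0.4875, 0.0955, 0.2) -> [ 1.976 -2.285  0.202]
turn [-0.001  0.     0.002]
```

Request:
arm_command(deltas=[0.9,-0.7,0,0,0,0,-1,0.9,-0.7,0,0,0,0,-1,0.9,-0.7,0,0,0,0,-1,0.9,-0.7,0,0,0,0,-1,0.9,-0.7,0,0,0,0,-1], squeeze=30)

```text
clock: 0.72
position: [0.3499, -0.3598, 0.2503]
eef_rot: [-0.0, 0.988, 0.152, 0.0]
force: [-0.1, 0.0, 0.5]
gripper_width: 0.0855
grasp_force: 0.0
```

Request:
arm_command(deltas=[0.9,-0.9,0,0,0,0,-1,0.9,-0.9,0,0,0,0,-1,0.9,-0.9,0,0,0,0,-1,0.9,-0.9,0,0,0,0,-1,0.9,-0.9,0,0,0,0,-1,0.9,-0.9,0,0,0,0,-1])

```text
clock: 1.48
position: [0.498, -0.0761, 0.2503]
eef_rot: [-0.001, 0.988, 0.154, 0.001]
force: [0.1, -0.0, 0.1]
gripper_width: 0.0855
grasp_force: 0.0
```

```bash
python3 -c "
from h import *
to((.4875,.0955,.17),(.4875,.0955,.082),yaw=.297)"
```

```text
t 1.48 pos [ 0.498  -0.0761  0.2503] yaw 0.3091 q7 -1.33 F [ 0.1 -0.   0.1] w 0.0855
(0.4875, 0.0955, 0.17) -> [ 0.168 -0.666  0.323]
(0.4875, 0.0955, 0.082) -> [ 0.168 -0.665  0.675]
turn [-0.001 -0.001  0.008]
```

Request:
arm_command(deltas=[0.17,-0.68,0,0,0,0,-1,0.17,-0.68,0.1,0,0,0,-1,0.17,-0.68,0.3,0,0,0,-1,0.17,-0.68,0.3,0,0,0,-1,0.17,-0.68,0.3,0,0,0,-1])

```text
clock: 2.1
position: [0.4862, 0.0927, 0.1746]
eef_rot: [0.0, 0.989, 0.15, -0.001]
force: [0.3, -0.3, 0.7]
gripper_width: 0.0856
grasp_force: 0.0
```

```bash
python3 -c "
from h import *
to((.4875,.0955,.082),yaw=.297)
s=imaging.read_camera('scene');t=imaging.read_camera('top')
save(np.hstack([s[230:380,230:380],t[180:330,180:330]]),'k1.png',None,2.6)"
```

```text
t 2.1 pos [0.4862 0.0927 0.1746] yaw 0.3013 q7 -1.76 F [ 0.3 -0.3  0.7] w 0.0856
(0.4875, 0.0955, 0.082) -> [ 0.009 -0.009  0.37 ]
turn [0.    0.002 0.003]
```

View pics/k1.png

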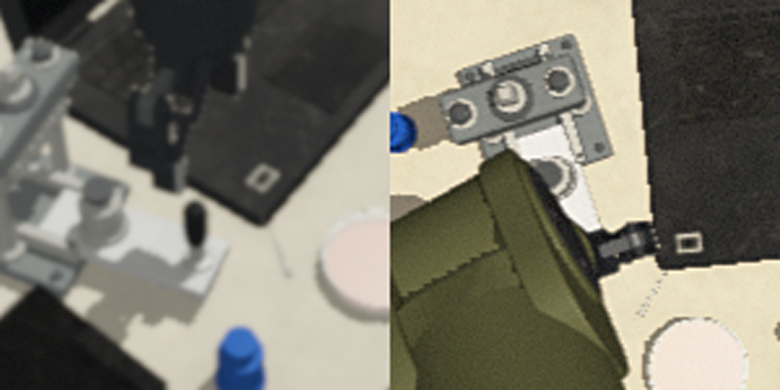

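The picture shows the tray knob at scene pixel (305,311), with the two fingers straddling it above. Next: descend, close on it and push.

Request:
arm_command(deltas=[0.01,-0.01,0.2,0,0,0,-1,0.01,-0.01,0.37,0,0,0,-1,0.01,-0.01,0.37,0,0,0,-1,0.01,-0.01,0.37,0,0,0,1,0.01,-0.01,0.37,0,0,0,1,0.01,-0.01,0.37,0,0,0,1,0.01,-0.01,0.37,0,0,0,1,0.01,-0.01,0.37,0,0,0,1])

```text
clock: 3.2
position: [0.4888, 0.0964, 0.0837]
eef_rot: [0.0, 0.989, 0.15, 0.001]
force: [-1.7, -1.3, 7.8]
gripper_width: 0.018
grasp_force: 29.1
```

```bash
python3 -c "
from h import *
to((.4875,.0955,.082),yaw=.297)"
```

```text
t 3.2 pos [0.4888 0.0964 0.0837] yaw 0.3006 q7 -1.87 F [-1.7 -1.3  7.8] w 0.018
(0.4875, 0.0955, 0.082) -> [-0.006  0.002  0.007]
turn [ 0.    -0.001  0.002]
```

Request:
arm_command(deltas=[0.08,0,0,0,0,0,1,0.16,0,0,0,0,0,1,0.22,0,0,0,0,0,1,0.25,0,0,0,0,0,1,0.25,0,0,0,0,0,1,0.25,0,0,0,0,0,1])

```text
clock: 3.95
position: [0.5462, 0.1141, 0.0837]
eef_rot: [0.001, 0.989, 0.15, -0.002]
force: [-7.6, -2.4, 13.5]
gripper_width: 0.018
grasp_force: 30.0
```

Request:
arm_command(deltas=[0.012,0,0,0,0,0,1,0.012,0,0,0,0,0,1,0.012,0,0,0,0,0,1])

```text
clock: 4.32
position: [0.5463, 0.1142, 0.0836]
eef_rot: [0.002, 0.989, 0.15, -0.004]
force: [-15.8, -5.3, 22.0]
gripper_width: 0.0178
grasp_force: 30.8
```

Request:
arm_command(deltas=[-0.012,0,0,0,0,0,-1,-0.012,0,0,0,0,0,-1,-0.012,0,0,0,0,0,-1,-0.012,0,-0.1,0,0,0,-1,-0.012,0,-0.35,0,0,0,-1,-0.012,0,-0.6,0,0,0,-1,-0.012,0,-0.66,0,0,0,-1])

```text
clock: 5.2
position: [0.5498, 0.116, 0.252]
eef_rot: [-0.0, 0.989, 0.15, 0.004]
force: [0.3, 0.2, -0.9]
gripper_width: 0.0851
grasp_force: 0.0
```

Request:
arm_command(deltas=[-0.5,0.8,0,0,0,-0.25,-1,-0.5,0.8,0,0,0,-0.25,-1,-0.6,0.95,0,0,0,-0.5,-1,-0.7,0.95,0,0,0,-0.7,-1,-0.7,0.95,0,0,0,-0.8,-1,-0.7,0.95,0,0,0,-0.9,-1,-0.7,0.95,0,0,0,-1,-1,-0.7,0.95,0,0,0,-1,-1])

```text
clock: 6.2
position: [0.4509, -0.164, 0.2471]
eef_rot: [-0.001, 0.64, 0.768, -0.0]
force: [0.2, 1.1, -0.7]
gripper_width: 0.0854
grasp_force: 0.0
```

```bash
python3 -c "
from h import *
to((.441,-.2635,.14),yaw=1.93)
t=shot('top','p2.png',(190,180,280,290),5);np.save('top1.npy',t)"
```

```text
t 6.2 pos [ 0.4509 -0.164   0.2471] yaw 1.7529 q7 0.15 F [ 0.2  1.1 -0.7] w 0.0854
(0.441, -0.2635, 0.14) -> [-0.385 -0.111  0.428]
turn [-0.    -0.001 -0.113]
```

View pics/p2.png

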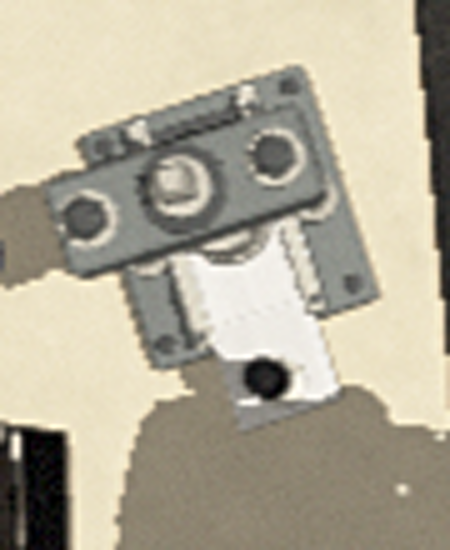

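The tray is home: its knob is at crop (267,378) and the die is hidden under the crosshead. The square's sides run nearly parallel to the picture axes, at crop (178,183). Now to the crank.

Request:
arm_command(deltas=[-0.385,-0.11,0,0,0,-0.04,-1,-0.385,-0.11,0.2,0,0,-0.05,-1,-0.385,-0.11,0.4,0,0,-0.05,-1,-0.385,-0.11,0.4,0,0,-0.05,-1,-0.385,-0.11,0.4,0,0,-0.05,-1])

```text
clock: 6.88
position: [0.4421, -0.2626, 0.149]
eef_rot: [0.0, 0.611, 0.791, 0.0]
force: [-0.2, 0.3, 0.6]
gripper_width: 0.0857
grasp_force: 0.0
```

```bash
python3 -c "
from h import *
to((.441,-.2635,.14),(.441,-.2635,.047),yaw=1.93)
print(proj('scene',(.441,-.2635,.055)))
shot('scene','c2.png',(360,160,480,270),5)"
```

```text
t 6.88 pos [ 0.4421 -0.2626  0.149 ] yaw 1.8262 q7 0.28 F [-0.2  0.3  0.6] w 0.0857
(0.441, -0.2635, 0.14) -> [-0.002 -0.005  0.036]
(0.441, -0.2635, 0.047) -> [-0.002 -0.006  0.408]
turn [ 0.001  0.    -0.066]
(np.float64(424.24752138003936), np.float64(234.4667674843911))
```

View pics/c2.png

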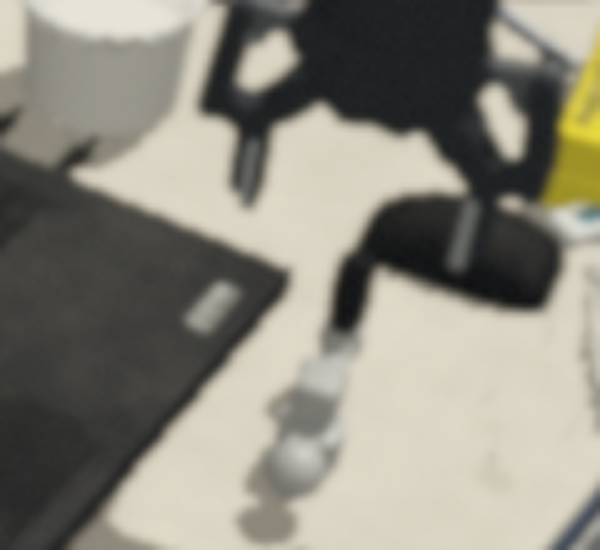

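The crank block top is at scene (425,234), as predicted, and the fingers straddle it. Descend and grip.

Request:
arm_command(deltas=[0,-0.005,0.1,0,0,-0.065,-1,0,-0.005,0.3,0,0,-0.065,-1,0,-0.005,0.408,0,0,-0.065,-1,0,-0.005,0.408,0,0,-0.065,-1,0,-0.005,0.408,0,0,-0.065,1,0,-0.005,0.408,0,0,-0.065,1,0,-0.005,0.408,0,0,-0.065,1,0,-0.005,0.408,0,0,-0.065,1,0,-0.005,0.408,0,0,-0.065,1], squeeze=50)

```text
clock: 8.05
position: [0.4403, -0.2637, 0.0466]
eef_rot: [0.001, 0.57, 0.821, -0.0]
force: [-0.3, 0.3, 7.7]
gripper_width: 0.0211
grasp_force: 52.5
```

```bash
python3 -c "
from h import *
to((.441,-.2635,.047),(.441,-.2635,.3),(.62,.1368,.28),yaw=1.57)"
```

```text
t 8.05 pos [ 0.4403 -0.2637  0.0466] yaw 1.928 q7 0.21 F [-0.3  0.3  7.7] w 0.0211
(0.441, -0.2635, 0.047) -> [-0.     0.003 -0.002]
(0.441, -0.2635, 0.3) -> [-1.000e-03  4.000e-03 -1.014e+00]
(0.62, 0.1368, 0.28) -> [ 1.249  1.234 -0.934]
turn [0.001 0.001 0.228]
```

Request:
arm_command(deltas=[0,0,-0.15,0,0,0,1,0,0,-0.4,0,0,0,1,0,0,-0.65,0,0,0,1,0,0,-0.9,0,0,0,1,0.15,0.15,-0.9,0,0,0.05,1,0.3,0.3,-0.9,0,0,0.1,1,0.45,0.45,-0.9,0,0,0.15,1,0.6,0.6,-0.9,0,0,0.2,1,0.75,0.75,-0.9,0,0,0.23,1,0.9,0.9,-0.9,0,0,0.23,1,0.9,0.9,-0.9,0,0,0.23,1])

```text
clock: 9.43
position: [0.5721, 0.0319, 0.2706]
eef_rot: [-0.001, 0.706, 0.709, 0.001]
force: [-0.5, -0.1, -3.3]
gripper_width: 0.0213
grasp_force: 51.6
```

```bash
python3 -c "
from h import *
to((.6215,.1370,.265),yaw=1.57)"
```

```text
t 9.43 pos [0.5721 0.0319 0.2706] yaw 1.575 q7 -0.44 F [-0.5 -0.1 -3.3] w 0.0213
(0.6215, 0.137, 0.265) -> [0.42  0.199 0.024]
turn [-0.    -0.002  0.003]
```

Request:
arm_command(deltas=[0.2,0.1,0,0,0,0,1,0.4,0.19,0,0,0,0,1,0.42,0.2,0,0,0,0,1,0.42,0.2,0,0,0,0,1,0.42,0.2,0,0,0,0,1])

```text
clock: 10.05
position: [0.6222, 0.1283, 0.2705]
eef_rot: [0.0, 0.709, 0.705, -0.001]
force: [0.1, -0.1, -3.3]
gripper_width: 0.0209
grasp_force: 51.6
```

```bash
python3 -c "
from h import *
to((.6215,.1370,.265),yaw=1.57)
s=imaging.read_camera('scene');t=imaging.read_camera('top');np.save('s2.npy',s);np.save('t2.npy',t)
s0=np.load('scene0.npy')
a=lambda i:cv2.resize(i,(400,300),interpolation=cv2.INTER_CUBIC)
save(np.vstack([np.hstack([a(s0[220:310,190:310]),a(s[220:310,190:310])]),np.hstack([a(np.load('top1.npy')[170:260,160:280]),a(t[170:260,160:280])])]),'f1.png')
for P in((.6215,.137,.182),(.6215,.137,.162)):print(proj('scene',P),proj('top',P))"
```

```text
t 10.05 pos [0.6222 0.1283 0.2705] yaw 1.5644 q7 -0.59 F [ 0.1 -0.1 -3.3] w 0.0209
(0.6215, 0.137, 0.265) -> [ 0.035 -0.003  0.022]
turn [-0.     0.001 -0.004]
(np.float64(233.39446987550704), np.float64(255.41571884867787)) (np.float64(224.08976507235832), np.float64(215.43914613606023))
(np.float64(234.92588201799214), np.float64(263.010973124688)) (np.float64(225.82474182248194), np.float64(216.72249752182475))
```

View pics/f1.png

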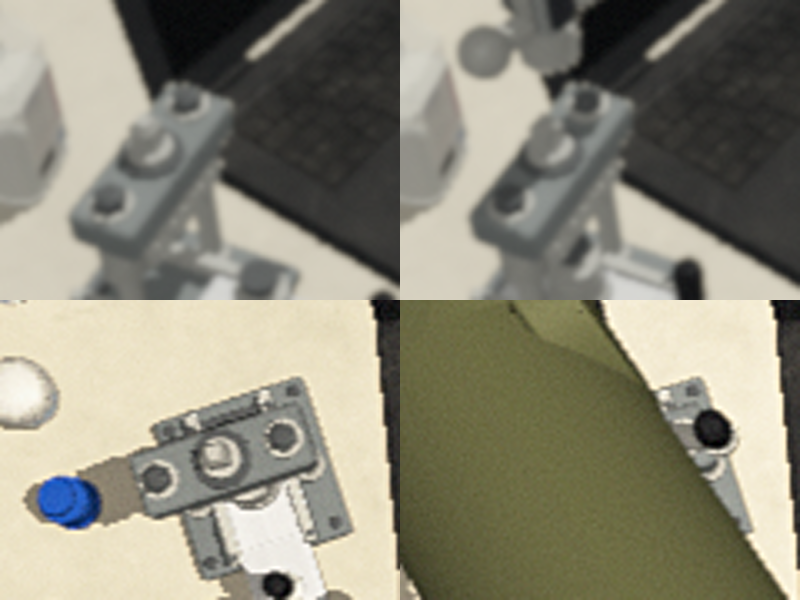

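```bash
python3 -c "
from h import *
x,y,z0=.6222,.1283,.2239
print('ball',proj('scene',(x,y+.038,z0+.027)),'meas 215.2 235.3')
print('knob',proj('top',(x,y-.06,z0+.08)),'meas 253.6 207.8', onz('top',253.6,207.8,z0+.08))
s=np.load('s2.npy')
g=cv2.cvtColor(s,cv2.COLOR_RGB2GRAY)
c=cv2.HoughCircles(cv2.GaussianBlur(cv2.resize(g[220:260,195:250],None,fx=8,fy=8,interpolation=cv2.INTER_CUBIC),(0,0),3),cv2.HOUGH_GRADIENT,1,50,param1=60,param2=15,minRadius=40,maxRadius=100)
print(c/8+np.array([195-.44,220-.44,0]) if c is not None else c)
for i,im in(('scene',np.load('scene0.npy')),('top',np.load('top1.npy'))):
  print(i,'nuts'); 
  for P in((.6208+.0410*-.2926,.1371+.041*.956,.166),(.6208+.041*.2926,.1371-.041*.956,.166)):
    u,v=proj(i,P);a,b=int(u),int(v);w=cv2.cvtColor(im,cv2.COLOR_RGB2GRAY)[b-7:b+9,a-7:a+8].astype(float)
    m=w<90;yy,xx=np.nonzero(m);print((u,v),'dark centroid',a-7+xx.mean(),b-7+yy.mean(),m.sum())
"
```

```text
ball (np.float64(214.01862333000867), np.float64(235.9936307340034)) meas 215.2 235.3
knob (np.float64(250.83340872738114), np.float64(204.84102058652715)) meas 253.6 207.8 [0.61683031 0.06353573 0.3039    ]
None
scene nuts
(np.float64(222.76210519035126), np.float64(277.231043675466)) dark centroid 223.21428571428572 278.82142857142856 28
(np.float64(246.13765111125622), np.float64(247.2139833426675)) dark centroid 246.29357798165137 244.1651376146789 109
top nuts
(np.float64(206.39377636292113), np.float64(223.0850376047438)) dark centroid 206.0 223.42307692307693 26
(np.float64(244.41826144577283), np.float64(210.554114139904)) dark centroid 242.76923076923077 210.92307692307693 26
```

```bash
python3 -c "
from h import *
to((.6205,.138,.235),(.6205,.138,.222),yaw=1.571)"
```

```text
t 10.15 pos [0.6223 0.1287 0.2708] yaw 1.5644 q7 -0.59 F [-0.2 -0.9 -4.4] w 0.021
(0.6205, 0.138, 0.235) -> [ 0.037 -0.007  0.143]
(0.6205, 0.138, 0.222) -> [ 0.037 -0.007  0.195]
turn [-0.     0.001 -0.004]
```

Request:
arm_command(deltas=[0.037,-0.007,0,0,0,-0.004,1,0.037,-0.007,0.07,0,0,-0.004,1,0.037,-0.007,0.14,0,0,-0.004,1,0.037,-0.007,0.14,0,0,-0.004,1])

```text
clock: 10.65
position: [0.6197, 0.139, 0.2332]
eef_rot: [-0.001, 0.706, 0.708, -0.002]
force: [0.6, 0.2, -2.6]
gripper_width: 0.0212
grasp_force: 51.4
```

```bash
python3 -c "
from h import *
to((.6205,.138,.232),(.6205,.138,.222),yaw=1.571)
s=imaging.read_camera('scene')
shot('scene','f2.png',(190,200,290,275),8)"
```

```text
t 10.65 pos [0.6197 0.139  0.2332] yaw 1.573 q7 -0.62 F [ 0.6  0.2 -2.6] w 0.0212
(0.6205, 0.138, 0.232) -> [-0.004  0.003  0.005]
(0.6205, 0.138, 0.222) -> [-0.004  0.003  0.045]
turn [-0.003  0.001  0.001]
```

View pics/f2.png

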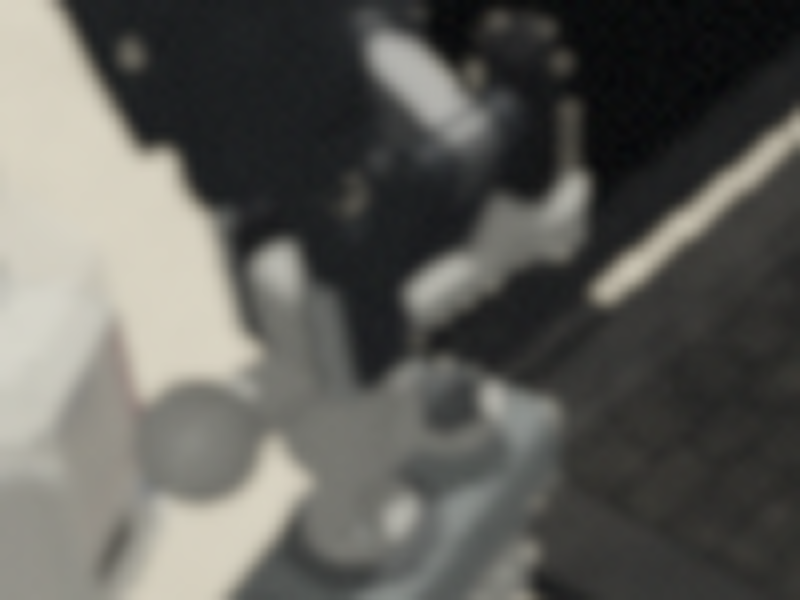

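The hub (crop ~(347,460)) hangs straight over the square and collar (~(358,515)). Lower gently.

Request:
arm_command(deltas=[-0.004,0.003,0.02,0,0,0,1,-0.004,0.003,0.035,0,0,0,1,-0.004,0.003,0.045,0,0,0,1,-0.004,0.003,0.045,0,0,0,1])

```text
clock: 11.25
position: [0.6216, 0.1392, 0.2246]
eef_rot: [-0.0, 0.706, 0.708, 0.0]
force: [0.7, 0.8, -3.3]
gripper_width: 0.0211
grasp_force: 51.7
```

Request:
arm_command(deltas=[-0.002,0,0.015,0,0,0,1,-0.002,0,0.025,0,0,0,1,-0.002,0,0.025,0,0,0,1])

```text
clock: 11.62
position: [0.6222, 0.1397, 0.2192]
eef_rot: [0.0, 0.706, 0.708, 0.002]
force: [2.2, 4.5, 3.1]
gripper_width: 0.0209
grasp_force: 52.2
```

Request:
arm_command(deltas=[0.006,0.002,0.01,0,0,0,1,0.006,0.002,0.015,0,0,0.04,1,0.006,0.002,0.02,0,0,0.08,1,0.006,0.002,0.02,0,0,0.08,1])

```text
clock: 12.12
position: [0.6226, 0.1401, 0.2149]
eef_rot: [0.001, 0.75, 0.662, 0.001]
force: [-0.4, 0.4, 9.2]
gripper_width: 0.0212
grasp_force: 52.9
```

Request:
arm_command(deltas=[0,0,0.015,0,0,0.02,1,0,0,0.02,0,0,0.04,1,0,0,0.025,0,0,0.04,1,0,0,0.025,0,0,0.04,1])

```text
clock: 12.62
position: [0.6228, 0.1401, 0.2086]
eef_rot: [0.001, 0.77, 0.638, 0.001]
force: [0.2, 1.2, 9.4]
gripper_width: 0.0217
grasp_force: 52.7
```

Seated: z matches the expected 0.2086. Move over to the crank knob.

Request:
arm_command(deltas=[0,0,-0.01,0,0,0,0,0,0,-0.01,0,0,0,-1,0,0,-0.01,0,0,0,-1,0,0,-0.01,0,0,0,-1,0,0,-0.15,0,0,0,-1,0,0,-0.26,0,0,0,-1,0,0,-0.26,0,0,0,-1,-0.15,0,-0.26,0,0,0,-1,-0.24,0,-0.26,0,0,0,-1,-0.24,0,-0.26,0,0,0,-1,-0.24,0,-0.26,0,0,0,-1], squeeze=30)

```text
clock: 14.0
position: [0.6106, 0.0819, 0.2716]
eef_rot: [-0.001, 0.77, 0.639, -0.0]
force: [0.2, 0.0, 0.4]
gripper_width: 0.0855
grasp_force: 0.0
```

```bash
python3 -c "
from h import *
to((.6117,.081,.22),yaw=1.385)
for n in('scene','top'):
  u,v=map(int,proj(n,(.6228,.1401,.2)));im=imaging.read_camera(n);np.save(n+'3.npy',im)
s=np.load('scene3.npy');t=np.load('top3.npy')
for n in('scene','top'):
  print(proj(n,(.6117,.081,.242)),proj(n,(.6228,.1401,.217)))
save(np.hstack([s[190:290,190:300],t[150:250,180:290]]),'g1.png',None,3.6)"
```

```text
t 14.0 pos [0.6106 0.0819 0.2716] yaw 1.3852 q7 -0.68 F [0.2 0.  0.4] w 0.0855
(0.6117, 0.081, 0.22) -> [-0.003  0.005  0.206]
turn [-0.001 -0.     0.   ]
(np.float64(256.1475910398782), np.float64(216.9566751707015)) (np.float64(228.7455944103661), np.float64(242.08450466214398))
(np.float64(248.1352452852821), np.float64(215.61524660008183)) (np.float64(219.26033912570216), np.float64(212.43126770740577))
```

View pics/g1.png

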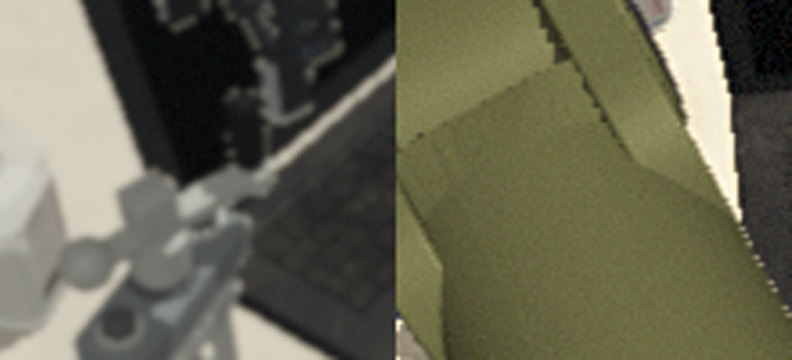

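The crank sits on the collar (block at crop (148,200)), and its knob, at about (245,125), is under the gripper. Grip the knob.

Request:
arm_command(deltas=[-0.003,0.003,0.1,0,0,0,-1,-0.003,0.003,0.206,0,0,0,-1,-0.003,0.003,0.206,0,0,0,-1,-0.003,0.003,0.206,0,0,0,1,-0.003,0.003,0.206,0,0,0,1,-0.003,0.003,0.206,0,0,0,1,-0.003,0.003,0.206,0,0,0,1,-0.003,0.003,0.206,0,0,0,1])

```text
clock: 15.1
position: [0.6118, 0.08, 0.2211]
eef_rot: [0.0, 0.77, 0.638, 0.0]
force: [0.5, -0.9, 2.6]
gripper_width: 0.0195
grasp_force: 29.5
```

```bash
cat >> h.py <<'E'
def circ(c,r,start,step,n):
    s=env.state();r0=R.from_quat(np.roll(s['eef_rot'],-1)).as_matrix()
    a=start-np.arange(1,n+1)*step
    P=np.c_[c[0]+r*np.cos(a),c[1]+r*np.sin(a),np.full(n,s['position'][2])]
    print('F',s['force'].round(1),'ang',np.arctan2(*(s['position'][:2]-c)[::-1]).round(3),'rad',np.linalg.norm(s['position'][:2]-c).round(4))
    print(((P-s['position'])@r0/.25).round(2).tolist())
E
python3 -c "
from h import *
to((.6117,.081,.22),yaw=1.385)
c=np.array([.6228,.1401]);p=env.state()['position'][:2]-c;print(p)
circ(c,.06,np.arctan2(p[1],p[0]),.2618,20)"
```

```text
t 15.1 pos [0.6118 0.08   0.2211] yaw 1.3842 q7 -0.71 F [ 0.5 -0.9  2.6] w 0.0195
(0.6117, 0.081, 0.22) -> [ 0.004 -0.001  0.004]
turn [ 0.001 -0.    -0.001]
[-0.01095036 -0.0601106 ]
F [ 0.5 -0.9  2.6] ang -1.751 rad 0.0611
[[0.01, -0.06, -0.0], [0.04, -0.12, -0.0], [0.07, -0.17, -0.0], [0.12, -0.21, -0.0], [0.18, -0.23, -0.0], [0.24, -0.24, -0.0], [0.31, -0.23, -0.0], [0.36, -0.21, -0.0], [0.41, -0.17, -0.0], [0.45, -0.12, -0.0], [0.48, -0.07, 0.0], [0.48, -0.0, 0.0], [0.48, 0.06, 0.0], [0.45, 0.12, 0.0], [0.42, 0.17, 0.0], [0.37, 0.21, 0.0], [0.31, 0.23, 0.0], [0.25, 0.24, 0.0], [0.18, 0.23, 0.0], [0.13, 0.21, 0.0]]
```

Request:
arm_command(deltas=[0.01,-0.062,0,0,0,0,1,0.034,-0.12,0,0,0,0,1,0.072,-0.17,0,0,0,0,1,0.122,-0.208,0,0,0,0,1,0.18,-0.232,0,0,0,0,1,0.242,-0.24,0,0,0,0,1])

```text
clock: 15.85
position: [0.5637, 0.152, 0.2207]
eef_rot: [0.0, 0.77, 0.638, 0.0]
force: [3.7, -2.2, 2.0]
gripper_width: 0.0193
grasp_force: 30.1
```

```bash
python3 -c "
from h import *
to()
c=np.array([.6228,.1401])
circ(c,.06,-3.31,.2618,1)"
```

```text
t 15.85 pos [0.5637 0.152  0.2207] yaw 1.385 q7 -0.85 F [ 3.7 -2.2  2. ] w 0.0193
F [ 3.7 -2.2  2. ] ang 2.944 rad 0.0603
[[0.06, 0.01, 0.0]]
```

Request:
arm_command(deltas=[0.062,0.008,0,0,0,0,1,0.12,0.032,0,0,0,0,1,0.17,0.07,0,0,0,0,1,0.208,0.12,0,0,0,0,1,0.232,0.178,0,0,0,0,1,0.24,0.24,0,0,0,0,1,0.232,0.302,0,0,0,0,1,0.208,0.36,0,0,0,0,1,0.17,0.41,0,0,0,0,1,0.12,0.448,0,0,0,0,1,0.062,0.472,0,0,0,0,1,0,0.48,0,0,0,0,1,-0.062,0.472,0,0,0,0,1,-0.12,0.448,0,0,0,0,1,-0.17,0.41,0,0,0,0,1,-0.208,0.36,0,0,0,0,1,-0.232,0.302,0,0,0,0,1,-0.24,0.24,0,0,0,0,1])

```text
clock: 18.1
position: [0.6124, 0.0796, 0.2207]
eef_rot: [0.001, 0.77, 0.637, 0.0]
force: [1.9, -2.4, 4.7]
gripper_width: 0.0193
grasp_force: 29.8
```

```bash
python3 -c "
from h import *
to()
circ(np.array([.6228,.1401]),.06,-1.751,.2618,1)"
```

```text
t 18.1 pos [0.6124 0.0796 0.2207] yaw 1.3825 q7 -0.71 F [ 1.9 -2.4  4.7] w 0.0193
F [ 1.9 -2.4  4.7] ang -1.741 rad 0.0614
[[0.01, -0.06, -0.0]]
```

Request:
arm_command(deltas=[0.008,-0.062,0,0,0,0,1,0.032,-0.12,0,0,0,0,1,0.07,-0.17,0,0,0,0,1,0.12,-0.208,0,0,0,0,1,0.178,-0.232,0,0,0,0,1,0.24,-0.24,0,0,0,0,1,0.302,-0.232,0,0,0,0,1,0.36,-0.208,0,0,0,0,1,0.41,-0.17,0,0,0,0,1,0.448,-0.12,0,0,0,0,1,0.472,-0.062,0,0,0,0,1,0.48,0,0,0,0,0,1,0.472,0.062,0,0,0,0,1,0.448,0.12,0,0,0,0,1,0.41,0.17,0,0,0,0,1,0.36,0.208,0,0,0,0,1])

```text
clock: 20.1
position: [0.6799, 0.1616, 0.2206]
eef_rot: [-0.001, 0.769, 0.639, 0.001]
force: [-1.6, 1.7, 5.9]
gripper_width: 0.0198
grasp_force: 30.1
```

```bash
python3 -c "
from h import *
to()
circ(np.array([.6228,.1401]),.06,-1.751-4.189,.2618,6)"
```

```text
t 20.1 pos [0.6799 0.1616 0.2206] yaw 1.3859 q7 -0.78 F [-1.6  1.7  5.9] w 0.0198
F [-1.6  1.7  5.9] ang 0.36 rad 0.0611
[[-0.06, 0.02, -0.0], [-0.13, 0.03, -0.0], [-0.19, 0.02, -0.0], [-0.25, -0.0, -0.0], [-0.3, -0.04, -0.0], [-0.33, -0.09, -0.0]]
```

Request:
arm_command(deltas=[-0.058,0.024,0,0,0,0,1,-0.12,0.032,0,0,0,0,1,-0.182,0.024,0,0,0,0,1,-0.182,0.024,0,0,0,0,1])

```text
clock: 20.6
position: [0.6778, 0.1131, 0.2208]
eef_rot: [0.0, 0.77, 0.638, 0.001]
force: [1.6, -2.2, 7.9]
gripper_width: 0.0194
grasp_force: 30.3
```

```bash
python3 -c "
from h import *
to()
circ(np.array([.6228,.1401]),.06,-1.751-4.189-.785,.1309,6)"
```

```text
t 20.6 pos [0.6778 0.1131 0.2208] yaw 1.3827 q7 -0.73 F [ 1.6 -2.2  7.9] w 0.0194
F [ 1.6 -2.2  7.9] ang -0.456 rad 0.0613
[[-0.03, -0.01, -0.0], [-0.05, -0.03, -0.0], [-0.08, -0.04, -0.0], [-0.1, -0.07, -0.0], [-0.12, -0.09, -0.0], [-0.14, -0.11, -0.0]]
```

Request:
arm_command(deltas=[-0.058,-0.024,0,0,0,0,1,-0.084,-0.042,0,0,0,0,1,-0.084,-0.042,0,0,0,0,1])

```text
clock: 20.98
position: [0.6637, 0.0946, 0.221]
eef_rot: [0.001, 0.77, 0.638, 0.001]
force: [2.1, -2.7, 6.3]
gripper_width: 0.0196
grasp_force: 30.1
```

```bash
python3 -c "
from h import *
to()
circ(np.array([.6228,.1401]),.06,-1.751-5.367,.1309,6)"
```

```text
t 20.98 pos [0.6637 0.0946 0.221 ] yaw 1.3832 q7 -0.71 F [ 2.1 -2.7  6.3] w 0.0196
F [ 2.1 -2.7  6.3] ang -0.839 rad 0.0612
[[-0.02, -0.02, -0.0], [-0.04, -0.05, -0.0], [-0.06, -0.07, -0.0], [-0.07, -0.1, -0.0], [-0.08, -0.13, -0.0], [-0.09, -0.16, -0.0]]
```

Request:
arm_command(deltas=[-0.044,-0.044,0,0,0,0,1,-0.062,-0.07,0,0,0,0,1,-0.062,-0.07,0,0,0,0,1])

```text
clock: 21.35
position: [0.6433, 0.0823, 0.2209]
eef_rot: [0.001, 0.77, 0.638, 0.0]
force: [1.1, -2.6, 6.3]
gripper_width: 0.0194
grasp_force: 30.1
```

```bash
python3 -c "
from h import *
to()
circ(np.array([.6228,.1401]),.06,-1.751-5.76,.1309,6)"
```

```text
t 21.35 pos [0.6433 0.0823 0.2209] yaw 1.3832 q7 -0.7 F [ 1.1 -2.6  6.3] w 0.0194
F [ 1.1 -2.6  6.3] ang -1.229 rad 0.0613
[[-0.01, -0.03, -0.0], [-0.02, -0.06, -0.0], [-0.03, -0.09, -0.0], [-0.03, -0.12, -0.0], [-0.03, -0.15, -0.0], [-0.02, -0.18, -0.0]]
```

Request:
arm_command(deltas=[-0.012,-0.03,0,0,0,0,1,-0.024,-0.058,0,0,0,0,1,-0.024,-0.058,0,0,0,0,1])

```text
clock: 21.72
position: [0.6279, 0.0791, 0.2208]
eef_rot: [0.001, 0.77, 0.638, 0.0]
force: [0.9, -2.8, 6.3]
gripper_width: 0.0193
grasp_force: 30.1
```

Request:
arm_command(deltas=[-0.006,-0.03,0,0,0,0,1,-0.008,-0.062,0,0,0,0,1,-0.008,-0.062,0,0,0,0,1])

```text
clock: 22.1
position: [0.6122, 0.0799, 0.2208]
eef_rot: [0.001, 0.77, 0.638, -0.0]
force: [1.0, -3.9, 6.0]
gripper_width: 0.0198
grasp_force: 30.1
```

Request:
arm_command(deltas=[0.002,-0.031,0,0,0,0,1,0.002,-0.031,0,0,0,0,1])

```text
clock: 22.35
position: [0.6048, 0.0818, 0.2208]
eef_rot: [0.001, 0.77, 0.638, -0.0]
force: [0.6, -5.1, 5.8]
gripper_width: 0.0195
grasp_force: 30.2
```

Request:
arm_command(deltas=[0.006,-0.031,0,0,0,0,1,0.006,-0.031,0,0,0,0,1])

```text
clock: 22.6
position: [0.5975, 0.0847, 0.2207]
eef_rot: [0.001, 0.77, 0.638, -0.0]
force: [-0.3, -3.9, 6.4]
gripper_width: 0.0197
grasp_force: 30.2
```

Request:
arm_command(deltas=[0.008,-0.029,0,0,0,0,1,0.008,-0.029,0,0,0,0,1])

```text
clock: 22.85
position: [0.5915, 0.0879, 0.2209]
eef_rot: [0.001, 0.77, 0.638, 0.001]
force: [2.5, -4.5, 4.6]
gripper_width: 0.0197
grasp_force: 30.3
```

Request:
arm_command(deltas=[0.012,-0.028,0,0,0,0,1,0.012,-0.028,0,0,0,0,1])

```text
clock: 23.1
position: [0.5874, 0.0909, 0.2212]
eef_rot: [0.003, 0.771, 0.637, 0.002]
force: [9.2, -6.7, 3.3]
gripper_width: 0.0199
grasp_force: 31.3
```

```bash
python3 -c "
from h import *
to()
circ(np.array([.6228,.1401]),.06,-1.751-.524,.1309,6)"
```

```text
t 23.1 pos [0.5874 0.0909 0.2212] yaw 1.3817 q7 -0.75 F [ 9.2 -6.7  3.3] w 0.0199
F [ 9.2 -6.7  3.3] ang -2.194 rad 0.0606
[[0.03, -0.04, -0.0], [0.05, -0.07, -0.0], [0.07, -0.09, -0.0], [0.1, -0.1, -0.0], [0.13, -0.12, -0.0], [0.16, -0.13, -0.0]]
```

Request:
arm_command(deltas=[-0.012,0.022,0,0,0,0,1,-0.012,0.022,0,0,0,0,-1,-0.012,0.022,0,0,0,0,-1,-0.012,0.022,0,0,0,0,-1,-0.012,0.022,0,0,0,0,-1,-0.012,0.022,-0.1,0,0,0,-1,-0.012,0.022,-0.22,0,0,0,-1,-0.012,0.022,-0.22,0,0,0,-1])

```text
clock: 24.1
position: [0.5892, 0.0898, 0.2778]
eef_rot: [0.001, 0.77, 0.638, 0.002]
force: [0.7, 1.0, -1.6]
gripper_width: 0.0854
grasp_force: 0.0
```

```bash
python3 -c "
from h import *
to((.6228,.1401,.275),yaw=.94)"
```

```text
t 24.1 pos [0.5892 0.0898 0.2778] yaw 1.3847 q7 -0.7 F [ 0.7  1.  -1.6] w 0.0854
(0.6228, 0.1401, 0.275) -> [0.222 0.095 0.012]
turn [ 0.002 -0.002  0.283]
```

Request:
arm_command(deltas=[0.1,0.05,0,0,0,0.1,-1,0.222,0.095,0,0,0,0.2,-1,0.222,0.095,0.01,0,0,0.283,-1,0.222,0.095,0.01,0,0,0.283,-1])

```text
clock: 24.6
position: [0.6216, 0.1394, 0.272]
eef_rot: [-0.0, 0.891, 0.454, -0.001]
force: [0.4, -0.2, 0.5]
gripper_width: 0.0852
grasp_force: 0.0
```

```bash
python3 -c "
from h import *
to((.6228,.1401,.2095),yaw=.94)
im=imaging.read_camera('scene');np.save('s5.npy',im);save(im,'w1.png',(190,190,290,265),8)"
```

```text
t 24.6 pos [0.6216 0.1394 0.272 ] yaw 0.9417 q7 -1.16 F [ 0.4 -0.2  0.5] w 0.0852
(0.6228, 0.1401, 0.2095) -> [0.005 0.003 0.25 ]
turn [-0.001  0.001  0.001]
```

View pics/w1.png

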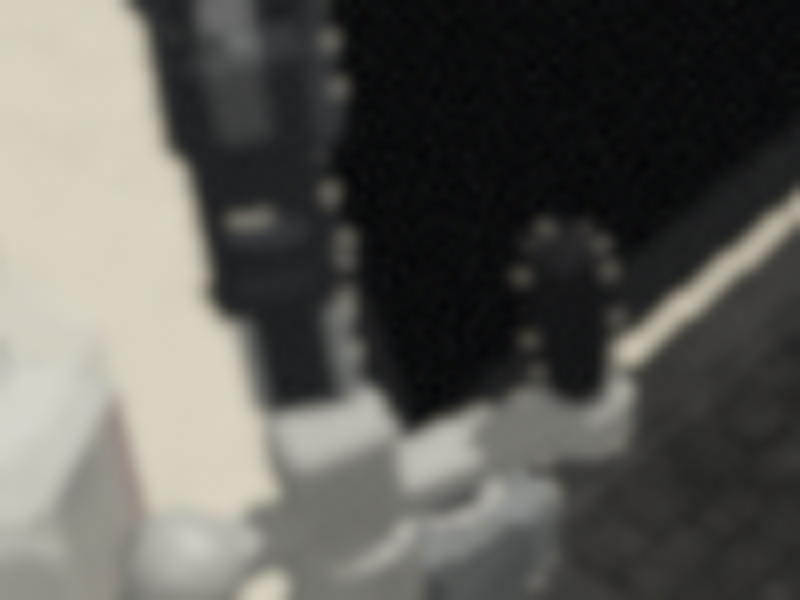

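The crank is still seated (block top at crop (335,425), knob at (570,300)), with the fingers above it. Descend and grip the block.

Request:
arm_command(deltas=[0.004,0.003,0.1,0,0,0,-1,0.004,0.003,0.2,0,0,0,-1,0.004,0.003,0.25,0,0,0,-1,0.004,0.003,0.25,0,0,0,-1,0.004,0.003,0.25,0,0,0,1,0.004,0.003,0.25,0,0,0,1,0.004,0.003,0.25,0,0,0,1,0.004,0.003,0.25,0,0,0,1,0.004,0.003,0.25,0,0,0,1], squeeze=50)

```text
clock: 25.78
position: [0.6247, 0.1413, 0.2117]
eef_rot: [-0.0, 0.891, 0.453, 0.002]
force: [3.0, 3.9, 1.9]
gripper_width: 0.0226
grasp_force: 47.9
```

Request:
arm_command(deltas=[0,0,-0.05,0,0,0,1,0,0,-0.1,0,0,0,1,0,0,-0.16,0,0,0,1,0,0,-0.26,0,0,0,1,0,0,-0.26,0,0,0,1])

```text
clock: 26.4
position: [0.6239, 0.1401, 0.2782]
eef_rot: [0.0, 0.892, 0.453, 0.002]
force: [0.3, 0.6, -3.2]
gripper_width: 0.0209
grasp_force: 58.7
```

```bash
python3 -c "
from h import *
to((.55,0,.275),(.437,-.2635,.275),yaw=1.93)"
```

```text
t 26.4 pos [0.6239 0.1401 0.2782] yaw 0.94 q7 -1.16 F [ 0.3  0.6 -3.2] w 0.0209
(0.55, 0, 0.275) -> [-0.627  0.092  0.011]
(0.437, -0.2635, 0.275) -> [-1.745  0.349  0.008]
turn [ 0.003 -0.001 -0.63 ]
```

Request:
arm_command(deltas=[-0.2,0.04,0,0,0,0,1,-0.4,0.08,0,0,0,-0.1,1,-0.6,0.12,0,0,0,-0.2,1,-0.8,0.16,0,0,0,-0.3,1,-0.95,0.19,0,0,0,-0.4,1,-0.95,0.19,0,0,0,-0.5,1,-0.95,0.19,0,0,0,-0.6,1,-0.95,0.19,0,0,0,-0.63,1])

```text
clock: 27.4
position: [0.5208, -0.0806, 0.275]
eef_rot: [-0.0, 0.569, 0.823, -0.0]
force: [0.6, 0.5, -2.1]
gripper_width: 0.0212
grasp_force: 58.5
```

```bash
python3 -c "
from h import *
to((.437,-.2635,.275),(.437,-.2635,.06),yaw=1.93)"
```

```text
t 27.4 pos [ 0.5208 -0.0806  0.275 ] yaw 1.9321 q7 0.1 F [ 0.6  0.5 -2.1] w 0.0212
(0.437, -0.2635, 0.275) -> [-0.566 -0.572  0.   ]
(0.437, -0.2635, 0.06) -> [-0.566 -0.571  0.86 ]
turn [-0.001 -0.     0.001]
```

Request:
arm_command(deltas=[-0.18,-0.18,0,0,0,0,1,-0.36,-0.36,0,0,0,0,1,-0.5,-0.5,0,0,0,0,1,-0.566,-0.572,0,0,0,0,1,-0.566,-0.572,0.2,0,0,0,1,-0.566,-0.572,0.4,0,0,0,1,-0.566,-0.572,0.6,0,0,0,1,-0.566,-0.572,0.75,0,0,0,1,-0.566,-0.572,0.83,0,0,0,1,-0.566,-0.572,0.86,0,0,0,1,-0.566,-0.572,0.86,0,0,0,1])

```text
clock: 28.78
position: [0.4372, -0.2628, 0.0605]
eef_rot: [-0.0, 0.57, 0.822, 0.0]
force: [0.5, -0.6, -2.9]
gripper_width: 0.0207
grasp_force: 58.5
```

```bash
python3 -c "
from h import *
to((.437,-.2635,.0495),yaw=1.93)"
```

```text
t 28.77 pos [ 0.4372 -0.2628  0.0605] yaw 1.9297 q7 0.23 F [ 0.5 -0.6 -2.9] w 0.0207
(0.437, -0.2635, 0.0495) -> [-0.002 -0.002  0.044]
turn [-0. -0. -0.]
```

Request:
arm_command(deltas=[0,0,0.02,0,0,0,1,0,0,0.035,0,0,0,1,0,0,0.044,0,0,0,1,0,0,0.044,0,0,0,1])

```text
clock: 29.28
position: [0.4378, -0.263, 0.0521]
eef_rot: [0.001, 0.569, 0.822, -0.001]
force: [-6.5, 4.9, 26.4]
gripper_width: 0.0204
grasp_force: 62.3
```

Request:
arm_command(deltas=[0,0,-0.008,0,0,0,1,0,0,-0.01,0,0,0,1])

```text
clock: 29.52
position: [0.4377, -0.2632, 0.0525]
eef_rot: [0.001, 0.57, 0.822, 0.0]
force: [-0.6, 0.0, -0.2]
gripper_width: 0.0208
grasp_force: 59.0
```

Request:
arm_command(deltas=[0,0,0,0,0,0,0.3,0,0,0,0,0,0,-0.2,0,0,0,0,0,0,-1,0,0,0,0,0,0,-1,0,0,-0.06,0,0,0,-1,0,0,-0.2,0,0,0,-1,0,0,-0.4,0,0,0,-1,0,0,-0.6,0,0,0,-1,0,0,-0.8,0,0,0,-1])

```text
clock: 30.65
position: [0.4371, -0.2624, 0.2547]
eef_rot: [0.0, 0.569, 0.822, 0.0]
force: [0.4, -0.1, -0.1]
gripper_width: 0.0856
grasp_force: 0.0
```

Request:
arm_command(deltas=[-0.3,0.2,0,0,0,0,-1,-0.5,0.4,0,0,0,0,-1,-0.6,0.5,0,0,0,0,-1,-0.6,0.5,0,0,0,0,-1])

```text
clock: 31.15
position: [0.6093, -0.3601, 0.251]
eef_rot: [-0.0, 0.57, 0.822, 0.001]
force: [-0.7, -0.0, 0.3]
gripper_width: 0.0854
grasp_force: 0.0
```

```bash
python3 -c "
from h import *
to()
s=imaging.read_camera('scene');t=imaging.read_camera('top');np.save('s9.npy',s);np.save('t9.npy',t)
s0=np.load('scene0.npy');g=lambda i:cv2.cvtColor(i,cv2.COLOR_RGB2GRAY).astype(float)
# knob dark blob & expected positions for an upright crank (tcp .4377,-.263 yaw -1.21)
h=np.array([.4377,-.263,0]);d=np.array([np.cos(-1.2117),np.sin(-1.2117),0])
for n,P in(('ball',h-.038*d+[0,0,.027]),('block',h+[0,0,.055]),('knob',h+.06*d+[0,0,.06])):
  for c,im in(('scene',s),('top',t)):
    u,v=proj(c,P);w=g(im)[int(v)-3:int(v)+4,int(u)-3:int(u)+4];print(n,c,round(u,1),round(v,1),'mean',w.mean().round())
# where dark knob is in the top view
u,v=map(int,proj('top',h+.06*d+[0,0,.06]));w=g(t)[v-15:v+16,u-15:u+16];yy,xx=np.nonzero(w<60);print('dark',u-15+xx.mean(),v-15+yy.mean(),len(xx))
save(np.hstack([s[180:280,370:480],t[260:320,380:446].repeat(1,0)[:60]]) if 0 else s,'end.png',(150,150,450,370),2.6)"
```

```text
t 31.15 pos [ 0.6093 -0.3601  0.251 ] yaw 1.9294 q7 0.5 F [-0.7 -0.   0.3] w 0.0854
ball scene 420.5 254.8 mean 157.0
ball top 392.8 303.7 mean 156.0
block scene 425.4 235.2 mean 184.0
block top 410.5 298.2 mean 218.0
knob scene 430.1 217.5 mean 44.0
knob top 435.1 288.3 mean 29.0
dark 433.9577464788732 288.3521126760563 71
```

```bash
python3 -c "
from h import *
g=lambda f:cv2.cvtColor(np.load(f),cv2.COLOR_RGB2GRAY).astype(float)
a,b,p=g('top0.npy'),g('t9.npy'),g('top1.npy')
for n,u,v in(('jar',165,198),('vial',196,328),('petri',298,321),('dropper',193,158),('crank',414,295),('blue1',236,314),('blue2',344,309)):
  print(n,np.abs(a-b)[v-14:v+14,u-16:u+16].mean().round(1))
for f in(p,b):
  w=f[245:270,230:260];yy,xx=np.nonzero(w<45);print('tray knob',230+xx.mean(),245+yy.mean(),len(xx))
# ball and knob as seen in scene now vs at the start
s0,s9=g('scene0.npy'),g('s9.npy')
print('scene crank diff',np.abs(s0-s9)[205:262,408:440].mean().round(1))
r=cv2.matchTemplate(s9[190:280,395:455].astype('f4'),s0[205:262,410:438].astype('f4'),cv2.TM_CCOEFF_NORMED);print('match',cv2.minMaxLoc(r)[1::2],'0-shift at (15,15)')"
```

```text
jar 7.1
vial 7.1
petri 6.7
dropper 7.0
crank 20.8
blue1 7.0
blue2 6.8
tray knob 242.66666666666666 255.26666666666668 45
tray knob 242.48888888888888 255.13333333333333 45
scene crank diff 6.6
match (0.9730733036994934, (15, 15)) 0-shift at (15,15)
```

The crank looks the same in the scene view as it did at the start (upright), the tray knob hasn't moved from its home position, and the bystanders are unchanged.

```bash
python3 -c "
from cell import env
print(env.hand_in())"
```

```text
the job is handed in; nothing more can be done
None
```

The job is handed in at about 31 s of the 72 s allowed: tray pushed home against its stop, spindle wound about 13 rad until it stopped dead, crank standing upright on its hub on the bench; the punch depth was judged from that hard stop, not seen, and the hand-in gave no verdict.

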